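# Click the hotplate heat up to the taped setting

### The job

The samples on the hotplate are to be charred: with a fingertip, turn the large knurled heat knob on the hotplate's front deck clockwise (up) until it clicks in at the setting marked with the strip of tape, and take the finger away. Turn it by light fingertip friction only, without gripping it between the fingers, and leave the small stirrer knob, the crucibles on the plate and the tongs alone.

Things in the scene. Friction and masses are not known exactly. Their poses are not given: they have to be found in the camera images.
- hotplate: Lab stirring hotplate, white, 320 deep (x) x 240 wide (y) mm, fixed. Origin: centre of its underside; x points from the control deck to the rear, y to the robot's left, z up. The level deck, 70 mm above the bench, is the front part (local x -160 to -55 mm). Behind it, from x = -43 mm, lies a white ceramic heating plate 195 x 205 mm, top 93 mm above the bench.
- heat_knob (a joint): Angle of the large heat knob in rad: 0 = off (stop), grows clockwise from above to 4.19 (stop). Vertical axis. A detent clicks every 0.524 rad (9 settings); the taped one is at 3.142. It starts 1 to 3 clicks below (seldom still balanced between two). About 0.04 N m turns it over a click; past half-way it snaps on by itself.
- heat_top (a point): Centre of the flat level top of the heat knob, on its axis, 94 mm above the bench; turns with it. Black knurled round knob with a small aluminium cap, 60 mm in diameter, 22 mm high, 2 mm off the deck, at local (-107, +52) mm of the hotplate. Rigid, does not sink. A fingertip pressed with 3 to 10 N on the top off centre, or on the knurled side, drags it round.
- heat_pointer (a point): Outer end of the white pointer line on the heat knob's top, at the rim, 30 mm from the axis.
- tape (a point): Middle of the strip of white tape (16 x 6 mm, flat, lying radially) on the deck beside the knob, 42 mm from the knob's axis; it marks the setting wanted: there the pointer line points along it. The other settings have thin black ticks 6 mm long.
- stir_pointer (a point): Outer end of the white pointer line at the rim of the top of the small stirrer knob, which must not be turned: black, 36 mm in diameter, top 90 mm above the bench, its axis at local (-107, -72) mm of the hotplate.
- crucible_a: White porcelain crucible, loose, standing open on the ceramic plate, 42 mm wide, 36 mm high. Origin: centre of its underside.
- crucible_b: A second, equal crucible on the ceramic plate. Origin: centre of its underside.
- tongs: Steel crucible tongs lying on the bench left of the hotplate, 325 x 105 mm, up to 9 mm high, loose. Origin near the middle, underside; x axis towards the jaws.

How it is judged:
On the way:
1. a fingertip touches the heat knob (contact force between the fingers and heat_knob above 0.3 N), for 0.1 s.
At the end, for the whole second after the job is handed in: The heat knob rests in the click at the tape (3.14 rad, within 0.1 rad), and the stirrer knob (within 4 mm at its rim), the crucibles (within 10 mm) and the tongs (within 20 mm) are where they were (value of joint heat_knob between 3.04 and 3.24 rad and velocity of joint heat_knob between -0.05 and 0.05 rad/s and distance of stir_pointer from where it was at the start of the episode below 0.004 m and distance of each of crucible_a, crucible_b from where it was at the start of the episode below 0.01 m and distance of tongs from where it was at the start of the episode below 0.02 m); the robot touches nothing.
It fails at once if the heat knob is pinched: the fingers reach down on either side of it (horizontal distance between the grasp point and heat_top below 0.012 m and z of the grasp point in the frame of heat_top below 0.016 m and contact force between the fingers and heat_knob above 0.5 N).
It fails at once if the heat knob is pressed or squeezed with more than 35 N (contact force between the fingers and heat_knob above 35 N).
It fails at once if the stirrer knob is turned (distance of stir_pointer from where it was at the start of the episode above 0.004 m).
It fails at once if a crucible on the plate is shifted or lifted (distance of any of crucible_a, crucible_b from where it was at the start of the episode above 0.01 m).
It fails at once if the tongs are moved (distance of tongs from where it was at the start of the episode above 0.02 m).
It also fails if it takes over 45 s, if anything falls off the work surface, if the arm or the gripper's body presses on something with over 40 N, if the wrist force passes 120 N, or if a joint passes its speed limit or range.

### The arm

A 7-joint arm with a two-finger parallel gripper is mounted at the origin on the work surface. World frame = base frame: x ahead of the robot, y to its left, z up, the work surface at z = 0. Lengths are in m, angles in rad, forces in N, time in s.
With the tool pointing down it reaches from about 0.4 to 0.875 m from the base axis. Payload 19.3 kg.
Tool frame: the origin (TCP) lies midway between the tips of the shut fingers; the grasp point (between the pads) lies 19 mm behind it; z points along the fingers, y is the direction in which the jaws open and shut (so a half turn about z gives the same grasp; the last joint's range is limited). The gripper opens to 85 mm and grips with 20 to 120 N. Pads are 22 mm wide; open, the fingers measure 114 mm over their backs; the gripper's body (76 mm by 85 mm) begins 54 mm behind the grasp point. The pads swing forward as they close: fully open they stand 13 mm farther back than shut.
Start: joints at [-0.07, 0.521, -0.036, 1.599, 0.021, 1.021, -0.113], TCP at [0.625, -0, 0.231] pointing down, gripper open.
Joint ranges: [-2.91, 2.91], [-0.3, 2.13], [-1.5, 1.42], [0.17, 2.43], [-1.26, 4.41], [0.16, 1.93], [-2.52, 2.52]. Speed limits (rad/s): [1.89, 1.89, 2.39, 2.39, 3.01, 3.01, 3.01].

### API

Orientations are given as [roll, pitch, yaw] about the fixed x, y, z axes, in that order (R = Rz(yaw) Ry(pitch) Rx(roll)).
In Python, from workcell import telemetry, cams, workorder gives the robot as it stands. The module is installed in compiled form; this text tells all that it offers.
- The arm moves only by the tool apply_moves, never from a script. Its argument "steps" is a list of rows, each a list of 4 numbers: the shift along the tool's x, y, z in cm, then the turn about the tool's z in rad. A call has exactly 10 rows; each row is the pose to reach, as a shift and turn from the pose commanded when the call began, along the tool's axes at that moment; what a row does not reach only later rows make up. A row lasts 1/12 s, in which the tool goes at most 41.7 mm and 7.16 degrees, less where a joint would pass 70% of its speed; a pose out of reach is approached as far as the arm can. A call with a gripper value outside its range is refused whole. "claw" is the closure, from 0 (fully open) to 1 (shut), set as the call begins (left out, the last holds). The fingers move at their own pace and stop on an object; "force" is the grip in N (left out, the last holds). Time passes only in rows, so rows that repeat a pose let the fingers close, or fill a call up. It gives the time, the measured TCP pose, the force and the opening at its end, in the units of the state.
- telemetry.observe(): the state, without advancing time (a new reading comes with each control period).
- cams.grab_frame(name): name is "scene" or "side" or "wrist"; returns a dict with "color" (384x512x3 uint8, red, green, blue), "mtx" (3x3 intrinsics, pixels), "eye" and "orientation" of the camera in the world; the wrist camera has in their place "T_tool_cam" (4x4, takes a point from camera to tool coordinates, whose origin is the TCP and whose axes are the flange's). Camera axes: x right, y down, z forward; pixel columns grow to the right and rows downward; lengths in m; the calibration is good to about 2 mm. A picture is of the moment at which its call begins: read the wrist's pose just before it. There is no depth.
- workorder.job_done(): hands the job in, once; it reports no verdict.
Trained networks look in the newest picture that a camera, given by its name, has taken for a name from the list of things; names that differ only in an ending like _2 or _b are one class to them, and where a whole thing is asked for, a point or a joint stands for the part that bears it (a point fixed in the world has none). Each returns a list of dicts, best first, with "score" (0 to 1); they miss things now and then, are a little off and sometimes report something else, mostly with a low value. They report only what shows in the picture. A call takes as long as a camera call.
- cams.find_in(camera, name): "box" ([left, top, width, height] in pixels, round what is visible of it).
- cams.pinpoint(camera, name): "uv" ([column, row] in pixels: a listed point, or the origin of a listed thing).
The state is a dict: "clock": time; "qpos": joint angles; "qd": joint speeds; "joint_efforts": joint torques, N m; "position": TCP position; "tool_rot": TCP orientation; "force": force on the tool from outside, world axes, zero at the start; "moment": the same for the moment, N m; "grip_width": finger opening in m.
Only numpy, scipy, OpenCV 4.12 (cv2) and the standard library are available. Lean on these libraries where they do the work, as an engineer would, in place of code of your own. Each camera call takes 0.05 s, during which the arm holds its last target. There are 200 camera calls.

## Working session

There is one attempt and no reset: what is moved stays moved. The work goes in short steps, Python scripts to look and compute and a tool call to move; the robot and the scene stay as the last step left them, time stands still between calls to the robot, and variables do not carry over. Pictures are saved under pics/ and viewed, about 8 in all and at most 12, crops included, and the job is handed in when it is done.

Besides the shell and the picture viewer there is one more tool, called after "Call:" as name(argument=value, ...), one argument or row to a line, values as JSON. apply_moves: Moves the arm, as the interface text tells. Its arguments: {"type":"object","properties":{"steps":{"type":"array"},"claw":{"type":"number"},"force":{"type":"number"}},"required":["steps"]}

```bash
mkdir -p pics; cat > h.py <<'E'
import numpy as np, cv2
from scipy.spatial.transform import Rotation as R
from workcell import telemetry, cams, workorder
def ori(o):
    o=np.array(o,float)
    return o if o.shape==(3,3) else (R.from_euler('xyz',o).as_matrix() if o.size==3 else R.from_quat(o).as_matrix())
def grab(n):
    s=telemetry.observe(); f=cams.grab_frame(n)
    if n=='wrist':
        T=np.eye(4);T[:3,:3]=R.from_euler('xyz',s['tool_rot']).as_matrix();T[:3,3]=s['position']
        T=T@np.array(f['T_tool_cam']);f['Rw'],f['e']=T[:3,:3],T[:3,3]
    else: f['Rw'],f['e']=ori(f['orientation']),np.array(f['eye'])
    return f
def toz(f,uv,z):
    d=f['Rw']@np.linalg.inv(np.array(f['mtx']))@[uv[0],uv[1],1]
    return f['e']+d*(z-f['e'][2])/d[2]
def proj(f,p):
    c=f['Rw'].T@(np.array(p)-f['e']);q=np.array(f['mtx'])@c;return q[:2]/q[2]
Z=dict(heat_top=.094,heat_pointer=.094,tape=.070,stir_pointer=.09,crucible_a=.093,tongs=0,hotplate=0)
def meas(n,names=Z):
    f=grab(n)
    for k in names:
        for d in cams.pinpoint(n,k)[:2]:
            print(n,k,round(d['score'],2),np.round(d['uv'],1),np.round(toz(f,d['uv'],Z[k]),4))
    return f
E
python3 - <<'E'
from h import *
s=telemetry.observe();print(s)
f=cams.grab_frame('scene');print(f['orientation'],f['eye'])
ims=[]
for n in('scene','wrist','side'):
    f=meas(n); ims.append(f['color'])
cv2.imwrite('pics/a.png',cv2.resize(np.vstack([np.hstack(ims[:2]),np.hstack([ims[2],ims[2]*0])]),(800,600))[:,:,::-1])
E
```

```text
{'clock': 0.0, 'qpos': array([-0.0702012 ,  0.52204614, -0.0363178 ,  1.59999949,  0.02121141,
        1.02110313, -0.11281638]), 'qd': array([ 0.00212681,  0.00063652,  0.00014882, -0.00018679,  0.00035052,
        0.00013696, -0.00107758]), 'joint_efforts': array([-4.24098413e-03, -9.27110124e+01,  1.97758444e+00, -3.69928443e+01,
        1.76317629e-02,  8.19846697e-03, -6.58496788e-05]), 'position': array([ 6.24660547e-01, -4.53043829e-05,  2.30708874e-01]), 'tool_rot': array([-3.14042598e+00,  9.82066995e-05,  1.57076871e+00]), 'force': array([ 0.65116976, -0.52068928,  0.04086839]), 'moment': array([-0.01887151, -0.0138181 ,  0.10618272]), 'grip_width': 0.08552474808829162}
[-2.28754793 -0.00426813  1.93976548] [1.16611325 0.37126654 0.5918256 ]
scene heat_top 0.61 [249.4 158.8] [0.5285 0.0998 0.094 ]
scene heat_pointer 0.98 [245.  169.4] [0.5666 0.1056 0.094 ]
scene tape 0.68 [233.4 172.6] [0.5573 0.074  0.07  ]
scene stir_pointer 0.6 [202.3 152.8] [ 0.5406 -0.0078  0.09  ]
scene crucible_a 0.66 [172.4 217.2] [0.7447 0.0385 0.093 ]
scene crucible_a 0.62 [207. 232.] [0.7549 0.1
[... 390 characters left out ...]
[0.7435 0.0379 0.093 ]
wrist crucible_a 0.77 [405.6  58. ] [0.7585 0.1167 0.093 ]
wrist tongs 0.74 [192.  113.1] [0.54   0.0648 0.    ]
wrist hotplate 0.61 [378.6 144.2] [0.7834 0.0252 0.    ]
side heat_top 0.97 [230.5 216.4] [0.527  0.0951 0.094 ]
side heat_pointer 0.9 [244. 208.] [0.5622 0.1044 0.094 ]
side tape 0.86 [250.9 231.7] [0.5538 0.0576 0.07  ]
side tape 0.35 [289.5 236.2] [0.6162 0.009  0.07  ]
side stir_pointer 0.75 [264.7 244.9] [ 0.5531 -0.0037  0.09  ]
side crucible_a 0.85 [322.5 181.7] [0.7534 0.0979 0.093 ]
side crucible_a 0.73 [338.5 199.3] [0.75   0.0328 0.093 ]
side tongs 0.76 [190.9 163.7] [0.554  0.4263 0.    ]
side hotplate 0.65 [286.9 240.7] [ 0.6395  0.0559 -0.    ]
```

View pics/a.png

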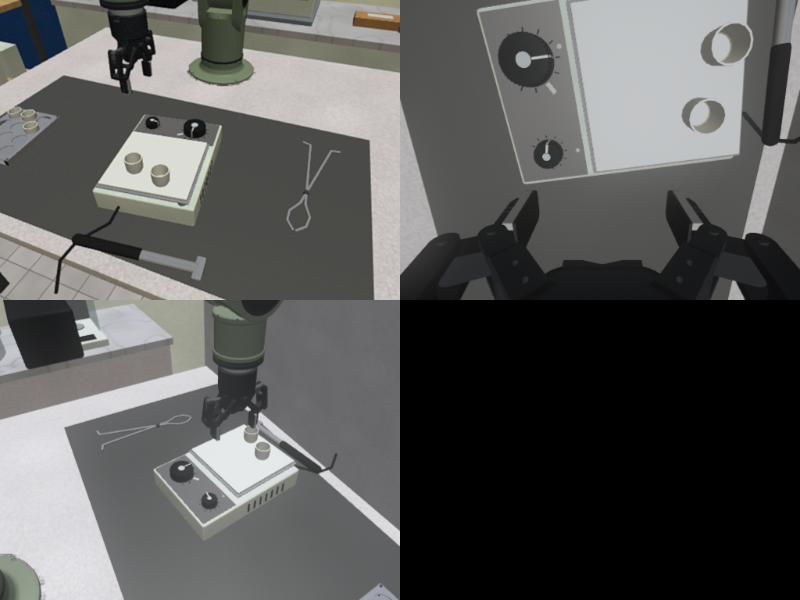

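Wrist view: the heat knob's pointer is at about +6° in the world, and the tape is at about −55°, lower right. That is about two clicks clockwise. All cameras put the knob near (0.531, 0.099). I'll move above the knob's left side with the fingers shut.

Call:
apply_moves(
  steps=[
    [1.5,-1.3,0.8,0],
    [3,-2.6,1.6,0],
    [4.5,-3.9,2.4,0],
    [6,-5.2,3.2,0],
    [7.5,-6.5,4,0],
    [9,-7.8,4.8,0],
    [10.5,-9.1,5.6,0],
    [11.8,-10.4,6.5,0],
    [11.8,-10.4,6.5,0],
    [11.8,-10.4,6.5,0],
  ],
  claw=1,
  force=40,
)

```text
clock: 2.08
position: [0.5206, 0.1186, 0.1662]
tool_rot: [-3.141, 0.0, 1.572]
force: [0.4, 0.5, -0.5]
grip_width: -0.0001
```

```bash
python3 - <<'E'
from h import *
print(telemetry.observe())
N=['heat_top','heat_pointer','tape','stir_pointer']
f=meas('wrist',N);ims=[f['color']]
for n in('scene','side'):
    f=meas(n,N);u,v=map(int,proj(f,[.532,.1,.094]));ims.append(cv2.resize(f['color'][max(v-72,0):v+72,u-96:u+96],(512,384)))
cv2.imwrite('pics/b.png',cv2.resize(np.vstack([np.hstack(ims[:2]),np.hstack([ims[2],ims[2]*0])]),(800,600))[:,:,::-1])
E
```

```text
{'clock': 2.0833, 'qpos': array([-0.28530281,  0.46232011, -0.06612892,  1.90109564,  0.04177165,
        0.77997126, -0.37273841]), 'qd': array([ 0.02403826, -0.00215843,  0.01545476, -0.02795904,  0.00325235,
        0.00789442,  0.01052672]), 'joint_efforts': array([ -2.50334725, -79.75733042,  -0.2523667 , -28.6071986 ,
        -0.13574343,  -0.20915662,  -0.39038217]), 'position': array([0.52059168, 0.1185688 , 0.16620233]), 'tool_rot': array([-3.14110035e+00,  6.32543341e-05,  1.57228430e+00]), 'force': array([ 0.39698646,  0.50289738, -0.45707288]), 'moment': array([-0.02280384, -0.01432166,  0.05892213]), 'grip_width': -5.799883405556036e-05}
wrist heat_top 0.68 [274.8 229. ] [0.5342 0.0964 0.094 ]
wrist heat_pointer 0.58 [311.6 218. ] [0.5644 0.1064 0.094 ]
wrist tape 0.98 [295.9 245.3] [0.556  0.0682 0.07  ]
scene heat_top 0.62 [253.2 156.5] [0.5176 0.1042 0.094 ]
scene heat_pointer 0.77 [243.3 167.9] [0.5631 0.1003 0.094 ]
scene tape 0.64 [232.7 171.8] [0.5553 0.0714 0.07  ]
scene stir_pointer 0.72 [199.2 154.3] [ 0.5482 -0.0115  0.09  ]
side heat_top 0.69 [230.7 216. ] [0.5279 0.096  0.094 ]
side heat_top 0.64 [261.6 246.4] [ 0.5445 -0.0075  0.094 ]
side heat_pointer 0.97 [242.8 209. ] [0.5587 0.1028 0.094 ]
side tape 0.59 [253.4 230.6] [0.5597 0.0579 0.07  ]
side stir_pointer 0.83 [264.5 246.1] [ 0.5513 -0.0062  0.09  ]
```

View pics/b.png

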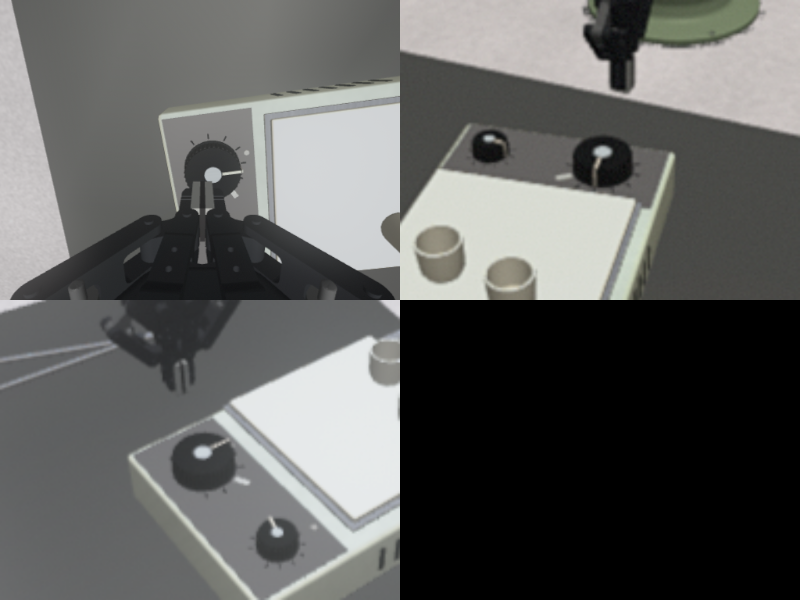

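The knob axis is at (0.533, 0.100) and the TCP sits 22 mm off centre at about 124°. The pointer is still about 62° short of the tape. Descending.

Call:
apply_moves(
  steps=[
    [0,0,1.2,0],
    [0,0,2.4,0],
    [0,0,3.6,0],
    [0,0,4.8,0],
    [0,0,5.8,0],
    [0,0,6.3,0],
    [0,0,6.6,0],
    [0,0,6.8,0],
    [0,0,6.9,0],
    [0,0,6.9,0],
  ],
)

```text
clock: 3.67
position: [0.5211, 0.118, 0.0975]
tool_rot: [3.141, -0.0, 1.571]
force: [-0.0, -0.8, 0.1]
grip_width: -0.0
```

Call:
apply_moves(
  steps=[
    [0,0,0.03,0],
    [0,0,0.06,0],
    [0,0,0.1,0],
    [0,0,0.14,0],
    [0,0,0.18,0],
    [0,0,0.22,0],
    [0,0,0.26,0],
    [0,0,0.3,0],
    [0,0,0.3,0],
    [0,0,0.3,0],
  ],
)

```text
clock: 4.5
position: [0.521, 0.118, 0.0942]
tool_rot: [-3.141, 0.0, 1.571]
force: [-0.0, 0.3, 0.3]
grip_width: -0.0
```

Call:
apply_moves(
  steps=[
    [0,0,0.02,0],
    [0,0,0.04,0],
    [0,0,0.06,0],
    [0,0,0.08,0],
    [0,0,0.1,0],
    [0,0,0.1,0],
    [0,0,0.1,0],
    [0,0,0.1,0],
    [0,0,0.1,0],
    [0,0,0.1,0],
  ],
)

```text
clock: 5.33
position: [0.5212, 0.1181, 0.0939]
tool_rot: [3.141, -0.0, 1.571]
force: [-3.3, 0.7, 13.5]
grip_width: 0.0
```

Contact at 13.5 N. I'll ease off 0.3 mm, then drag clockwise by 32°, turning the tool along with it.

Call:
apply_moves(
  steps=[
    [0,0,-0.03,0],
    [0.08,0.13,-0.03,0.07],
    [0.15,0.26,-0.03,0.14],
    [0.21,0.4,-0.03,0.21],
    [0.26,0.54,-0.03,0.28],
    [0.3,0.69,-0.03,0.35],
    [0.33,0.83,-0.03,0.42],
    [0.35,0.98,-0.03,0.49],
    [0.36,1.13,-0.03,0.56],
    [0.36,1.13,-0.03,0.56],
  ],
)

```text
clock: 6.17
position: [0.5327, 0.1212, 0.094]
tool_rot: [3.141, 0.0, 1.006]
force: [-1.4, -2.2, 8.6]
grip_width: 0.0
```

```bash
python3 - <<'E'
from h import *
print(telemetry.observe()['force'])
N=['heat_top','heat_pointer','tape']
ims=[]
for n in('wrist','side','scene'):
    f=meas(n,N);u,v=map(int,proj(f,[.533,.1,.094]));ims.append(cv2.resize(f['color'][max(v-72,0):v+72,max(u-96,0):u+96],(512,384)))
cv2.imwrite('pics/c.png',cv2.resize(np.vstack([np.hstack(ims[:2]),np.hstack([ims[2],ims[2]*0])]),(800,600))[:,:,::-1])
E
```

```text
[-1.36927615 -2.17466756  8.6251608 ]
wrist heat_top 0.64 [278.8 274.3] [0.533  0.1008 0.094 ]
wrist heat_pointer 0.97 [329.7 270.3] [0.5595 0.0872 0.094 ]
wrist tape 0.64 [331. 270.] [0.5577 0.0698 0.07  ]
side heat_top 0.95 [230.4 218. ] [0.5249 0.091  0.094 ]
side heat_pointer 0.39 [231.3 217.9] [0.5266 0.0903 0.094 ]
side tape 0.96 [251.7 230.2] [0.5571 0.0605 0.07  ]
side tape 0.67 [286.4 236.7] [0.6101 0.0108 0.07  ]
scene heat_top 0.83 [251.2 158.9] [0.5274 0.1035 0.094 ]
scene heat_pointer 0.67 [236.4 164. ] [0.5559 0.0814 0.094 ]
scene tape 0.61 [228.9 171.6] [0.5577 0.0635 0.07  ]
scene tape 0.43 [253.7 156.8] [0.487  0.0928 0.07  ]
```

View pics/c.png

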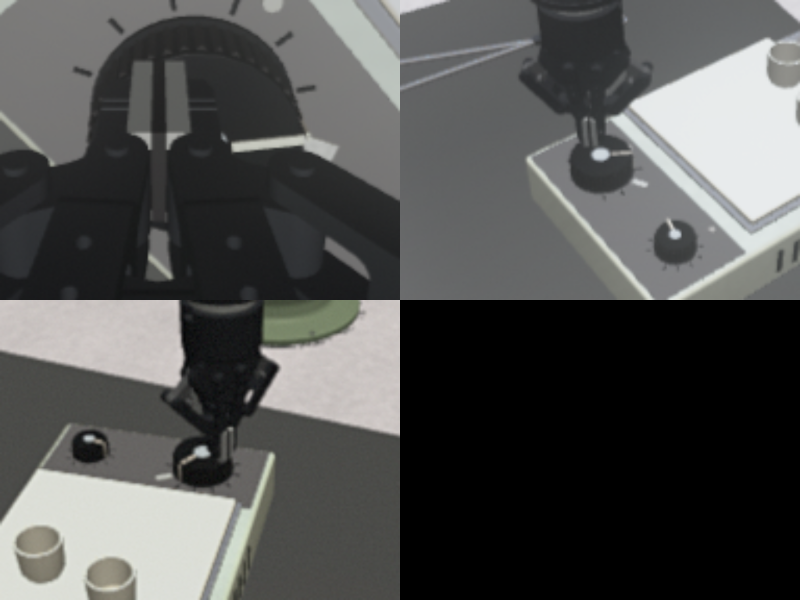

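The knob followed: the pointer went from about +7° to −27° with no slip, so one click. The tape is another 28° on. Tool-frame geometry is the same again, so I'll repeat the arc, then lift.

Call:
apply_moves(
  steps=[
    [0.08,0.13,0,0.07],
    [0.15,0.26,0,0.14],
    [0.21,0.4,0,0.21],
    [0.26,0.54,0,0.28],
    [0.3,0.69,0,0.35],
    [0.33,0.83,0,0.42],
    [0.34,0.92,0,0.47],
    [0.35,0.98,0,0.51],
    [0.35,0.98,0,0.51],
    [0.35,0.98,0,0.51],
  ],
)

```text
clock: 7.6
position: [0.5425, 0.1187, 0.0939]
tool_rot: [3.141, 0.0, 0.5]
force: [-2.4, -5.1, 8.3]
grip_width: 0.0001
```

```bash
python3 - <<'E'
from h import *
for n in('wrist','side','scene'): f=meas(n,['heat_top','heat_pointer','tape'])
E
```

```text
wrist heat_top 0.94 [281.4 276.2] [0.5319 0.099  0.094 ]
wrist tape 0.66 [336.3 245.9] [0.556  0.0689 0.07  ]
side heat_top 0.59 [228.7 217.9] [0.522  0.0929 0.094 ]
side heat_pointer 0.59 [245.7 219.6] [0.5501 0.0718 0.094 ]
side tape 0.87 [249. 232.] [0.55   0.0587 0.07  ]
scene heat_top 0.55 [251.5 153.9] [0.5099 0.0971 0.094 ]
scene heat_pointer 0.79 [232.2 162.8] [0.5552 0.0714 0.094 ]
scene tape 0.75 [231.4 171.7] [0.556  0.0687 0.07  ]
scene tape 0.21 [393.1 235.4] [0.621  0.4185 0.07  ]
```

The pointer is at about −55°, on the tape. Lifting straight up.

Call:
apply_moves(
  steps=[
    [0,0,-0.2,0],
    [0,0,-0.6,0],
    [0,0,-1.5,0],
    [0,0,-3,0],
    [0,0,-5,0],
    [0,0,-7,0],
    [0,0,-9,0],
    [0,0,-10,0],
    [0,0,-10,0],
    [0,0,-10,0],
  ],
)

```text
clock: 9.03
position: [0.5425, 0.1196, 0.1939]
tool_rot: [-3.142, -0.001, 0.501]
force: [-0.0, 0.9, -0.7]
grip_width: 0.0001
```

```bash
python3 - <<'E'
from h import *
ims=[]
for n in('wrist','side','scene'):
    f=meas(n,['heat_top','heat_pointer','tape','stir_pointer','crucible_a','tongs']);u,v=map(int,proj(f,[.533,.1,.094]));ims.append(cv2.resize(f['color'][max(v-72,0):v+72,max(u-96,0):u+96],(512,384)))
cv2.imwrite('pics/d.png',cv2.resize(np.vstack([np.hstack(ims[:2]),np.hstack([ims[2],ims[2]*0])]),(800,600))[:,:,::-1])
E
```

```text
wrist heat_pointer 0.91 [306.5 207.9] [0.5503 0.0753 0.094 ]
wrist tape 0.91 [312.6 197.3] [0.5568 0.0676 0.07  ]
wrist tape 0.55 [ 5.8 24.3] [0.5633 0.373  0.07  ]
wrist stir_pointer 0.65 [372.8 244.8] [ 0.5476 -0.003   0.09  ]
wrist crucible_a 0.64 [481.7  20. ] [0.7437 0.0386 0.093 ]
wrist crucible_a 0.64 [346.4 114.5] [0.6369 0.0895 0.093 ]
wrist tongs 0.79 [ 7.5 19.6] [0.5559 0.4289 0.    ]
side heat_top 0.55 [231.4 216.7] [0.5283 0.0934 0.094 ]
side heat_top 0.27 [319.4 179.6] [0.7508 0.1064 0.094 ]
side heat_pointer 0.69 [244.3 218.1] [0.5495 0.0771 0.094 ]
side tape 0.91 [250.7 228.5] [0.5575 0.0659 0.07  ]
side stir_pointer 0.63 [265.3 246.1] [ 0.5527 -0.007   0.09  ]
side crucible_a 0.93 [335.1 202. ] [0.7388 0.0292 0.093 ]
side crucible_a 0.91 [318.8 179.1] [0.7513 0.1095 0.093 ]
side tongs 0.91 [187.9 165.1] [0.5446 0.4243 0.    ]
scene heat_top 0.89 [250.7 156.4] [0.5193 0.099  0.094 ]
scene heat_pointer 0.72 [234.6 166.1] [0.5641 0.0809 0.094 ]
scene heat_pointer 0.17 [253.1 157.9] [0.5225 0.106  0.094 ]
scene tape 0.6 [233.  170.3] [0.5502 0.0698 0.07  ]
scene stir_pointer 0.55 [201.1 154.7] [ 0.548  -0.0069  0.09  ]
scene crucible_a 0.84 [174.7 213.9] [0.7357 0.0379 0.093 ]
scene crucible_a 0.61 [205.6 233.1] [0.7582 0.1125 0.093 ]
scene tongs 0.64 [390.9 235.2] [0.549  0.4206 0.    ]
```

View pics/d.png

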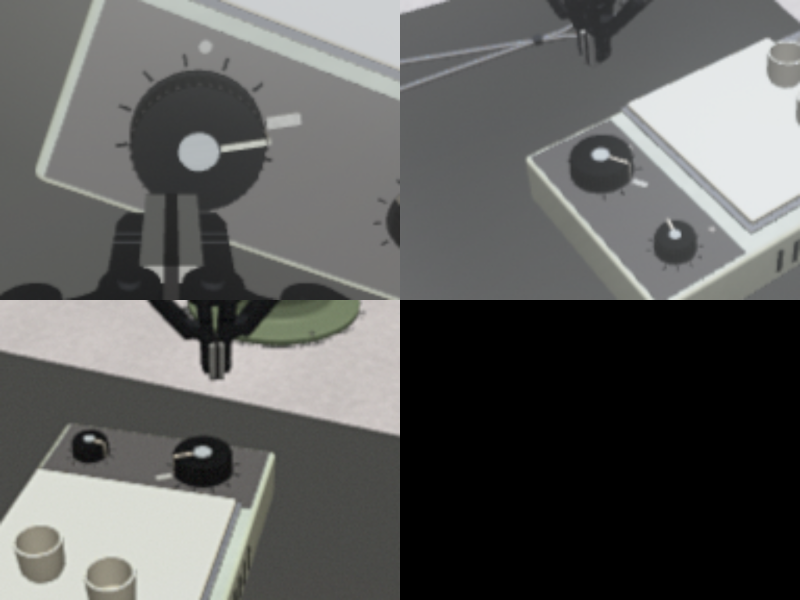

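The wrist picture shows the pointer line, from about (199,152) to (270,143), parallel to the tape at (268,124)–(300,119). They agree within about 2°, and the neighbouring clicks are 30° away. The stirrer knob, crucibles and tongs are unchanged and the finger is clear, so I'm handing in.

```bash
python3 -c "
from h import *
print(workorder.job_done())"
```

```text
the job is handed in; nothing more can be done
None
```

I turned the heat knob two clicks clockwise to the tape and handed the job in at about 10 s of the 45 s; the hand-in reports no verdict. I used the shut fingertips on the knob's top, about 22 mm off centre. The press was 13.5 N on first contact, then about 8.5 N while turning, as read at the end of each move.

- **Knob setting:** after lifting, the pointer line is parallel to the tape within about 2°, and the neighbouring clicks are 30° away. The fingers are 10 cm above the knob and the wrist force reads about zero.
- **Other items:** I saw no movement of the stirrer knob, crucibles or tongs; the cameras put them where they were, within detector noise of about 10 mm. That is coarser than the stirrer's 4 mm limit, but the fingers never went near it.
- **Disagreements:** the side and scene cameras put the knob centre 5–20 mm away from the wrist camera's estimate. I went by the wrist view, and the knob followed the finger without slipping. In the last wrist picture the detector also reported one false crucible, near (0.637, 0.090), which I disregarded.

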